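# Load the spool tray past the spring gate

### The job

Push the tray of thread spools along the chute of the thread stand, past its spring gate and fully home against the stop at the far end. While the tray is passing, keep the gate held down with one fingertip on its long release bar as the other finger pushes the tray from behind; once the whole tray is past, let the gate spring up fully behind it. Grip and lift nothing, keep the three spools standing in the tray, and leave the spare spool, the awl and the pincers behind the chute where they are.

Things in the scene. Friction and masses are not known exactly. Their poses are not given: they have to be found in the camera images.
- chute: thread stand fixed to the bench: a straight aluminium chute on legs, floor 62 mm above the bench, inner width 60 mm, walls 3 mm thick, their tops 87 mm above the bench. Origin on the bench under the gate, midway between the walls. y points up the chute to the loading end (y = +250 mm): the tray is fed towards -y. x points across, away from the robot: release bar on -x, hinge on +x
- gate (a joint): spring gate (rad), hinged along the chute at x = 75 mm, 75 mm above the bench. 0 = shut: a steel blade (x -17 to 17, y -2 to 2 mm) stands 13 to 20 mm above the floor; the tray cannot force it. Pressing the release bar down lowers it: 0.22 level with the floor, 0.30 hard stop; the tray clears it from 0.18 on. Springs shut when let go; takes 4 to 7 N on the bar to hold open
- bar_top (a point): middle of the flat top of the steel release bar, at the blade; moves with the gate. The bar is 28 mm wide and runs along the chute from y = -40 to +245 mm; it can be pressed anywhere and a fingertip can slide along it. Shut: x = -55 mm, top 108 mm above the bench. At gate 0.22: x = -59 mm, 79 mm; at 0.25: x = -59 mm, 75 mm; at 0.30: 69 mm
- gate_line (a point): point on the chute floor at the gate, midway between the walls. Beyond the +x wall, past the gate (y = -170 to -20 mm), three wire thread eyes stand 123 mm above the bench
- dock_stop (a point): point on the chute floor directly below the rubber face of the end stop (chute y = -176 mm), midway between the walls; the tray is home when its nose touches that face, its rear end then lies 18 mm past the middle of the gate blade
- tray: loose wooden tray, 56 mm wide (2 mm play each side), 158 mm long (its y axis, along the chute), walls to 35 mm above its underside, on two runners 5 mm high; three 48 mm cells in a row; about 0.3 kg with its spools. Origin at the centre of its underside; nose at y = -79 mm (towards the gate), rear end at y = +79 mm
- tray_rear (a point): centre of the outside of the tray's rear end wall, where it is pushed, 20 mm above the tray's underside (82 mm above the bench)
- spool_0: wooden thread spool standing loose in the tray's rear cell; 45 mm across, 59 mm tall, top 130 mm above the bench; origin at the centre of its foot
- spool_1: wooden thread spool standing loose in the tray's middle cell; 45 mm across, 59 mm tall, top 130 mm above the bench; origin at the centre of its foot
- spool_2: wooden thread spool standing loose in the tray's front cell; 45 mm across, 59 mm tall, top 130 mm above the bench; origin at the centre of its foot
- spare_spool: spare wooden thread spool, 45 mm across, 59 mm tall, standing on the bench behind the chute; origin at the centre of its foot
- bench_pincers: red-handled pincers, 64 x 174 x 18 mm, lying on the bench behind the chute
- awl: awl with wooden handle, 25 x 153 x 27 mm, lying on the bench behind the chute
Not all that is in view belongs to the job. Leave any blue or white look-alike of the spool_1 alone.

How it is judged:
By the outcome, as a careful person would: the job done as asked, in the order asked, and still so for the second after the job is handed in, with the robot touching nothing.
It also fails if it takes over 43 s, if anything falls off the work surface, if the arm or the gripper's body presses on something with over 40 N, if the wrist force passes 120 N, or if a joint passes its speed limit or range.

### The arm

A 6-joint arm with a two-finger parallel gripper is mounted at the origin on the work surface; the furniture and walls round the work are solid. World frame = base frame: x ahead of the robot, y to its left, z up, the work surface at z = 0. Lengths are in m, angles in rad, forces in N, time in s.
With the tool pointing down it reaches from about 0.375 to 0.975 m from the base axis. Payload 3.8 kg.
Tool frame: the origin (TCP) lies where the fingers leave the gripper's body, on its centre line; the fingertips stand 64 mm ahead of it and the grasp point (between the pads) lies 45 mm ahead of it; z points along the fingers, y is the line along which they close (so a half turn about z gives the same grasp; the last joint's range is limited). The gripper opens to 88 mm and grips with 3 to 60 N. Pads are 18 mm wide; open, the fingers measure 123 mm over their backs; the gripper's body (75 mm by 187 mm) begins 45 mm behind the grasp point.
Start: joints at [1.078, 0.264, 1.604, -0, 1.274, -0.037], TCP at [0.297, 0.606, 0.303] pointing down, gripper open.
Joint ranges: [-2.63, 2.63], [-0.94, 2.18], [0.31, 2.57], [-1.31, 4.45], [0, 2.66], [-2.55, 2.55]. Speed limits (rad/s): [2.57, 2.57, 3.14, 3.14, 3.14, 3.14].

### API

Orientations are given as a 3x3 rotation matrix whose columns are the frame's x, y, z axes.
In Python, from plant import robot gives the robot as it stands.
- The arm moves only by the tool step_arm, never from a script. Its argument "increments" is text: rows parted by semicolons, each of 4 numbers parted by spaces: the shift along the tool's x, y, z scaled (see below), then the turn about the tool's z scaled (see below). In form: x y z roll; .... A call has 1 to 12 rows; each row shifts and turns the commanded pose from where the row before left it, along the tool's axes as they then stand; what a row does not reach is not made up. The controller multiplies each number of a shift by 0.5 m and each number of a turn by pi rad. A row lasts 1/10 s, in which the tool goes at most 50 mm and 8.59 degrees, less where a joint would pass 70% of its speed; a pose out of reach is approached as far as the arm can. A call with a number of a shift or a turn outside -1 to 1 is refused whole. A call with a gripper value outside its range is refused whole. "gripper" is the gripper's target within -1 to 1 (shut at 1, half-way at 0, fully open at -1), set as the call begins (left out, the last holds). The fingers move at their own pace and stop on an object; "force" is the grip in N (left out, the last holds). Time passes only in rows, so rows that do not move let the fingers close. It gives the time, the measured TCP pose, the force, the opening and the grip force at its end, in the units of the state.
- robot.get_state(): the state, without advancing time (a new reading comes with each control period).
- robot.capture(name): name is "scene" or "top" or "wrist"; returns a dict with "img" (400x640x3 uint8, blue, green, red), "z_map" (400x640 float32, m along the optical axis (not along the pixel's ray), 0 where there is no reading), "fx", "fy", "cx", "cy" (pixels), "dist" ([k1, k2, p1, p2, k3] as OpenCV has them; the pictures are not rectified), "origin" and "rotation" of the camera in the world. Camera axes: x right, y down, z forward; pixel columns grow to the right and rows downward; lengths in m; the calibration is good to about 2 mm. A picture is of the moment at which its call begins.
- robot.finish_job(): hands the job in; it is judged then, once.
Trained networks look in a picture, given as the dict that the camera call returned (one of the last four; its "shot" number tells which), for a name from the list of things; names that differ only in an ending like _2 or _b are one class to them, and where a whole thing is asked for, a point or a joint stands for the part that bears it (a point fixed in the world has none). Each returns a list of dicts, best first, with "conf" (0 to 1); they miss things now and then, are a little off and sometimes report something else, mostly with a low value. They report only what shows in the picture. A call takes as long as a camera call. They do not tell look-alikes from the thing itself.
- robot.search_frame(picture, label): "xyz" ([x, y, z] in m, in the coordinates of the camera as it stood for that picture, good to about 4 mm: the middle of the surface that is visible of it).
- robot.silhouettes(picture, label): "mask" (400x640 bool, what is visible of it).
- robot.spot_point(picture, label): "xyz" ([x, y, z] in m, in the coordinates of the camera as it stood for that picture, good to about 4 mm: a listed point, or the origin of a listed thing).
The state is a dict: "clock": time; "joint_positions": joint angles; "qd": joint speeds; "joint_efforts": joint torques, N m; "ee_pos": TCP position; "orientation": TCP orientation; "wrist_force": force on the tool from outside, world axes, zero at the start; "moment": the same for the moment, N m; "width": finger opening in m; "gripper_force": force on a finger pad.
Only numpy, scipy, OpenCV 4.12 (cv2) and the standard library are available. Lean on these libraries where they do the work, as an engineer would, in place of code of your own. Each camera call takes 0.05 s, during which the arm holds its last target. There are 200 camera calls.

## Working session

There is one attempt and no reset: what is moved stays moved. The work goes in short steps, Python scripts to look and compute and a tool call to move; the robot and the scene stay as the last step left them, time stands still between calls to the robot, and variables do not carry over. Pictures are saved under pics/ and viewed, at most 10 in all, crops included, and the job is handed in when it is done.

Besides the shell and the picture viewer there is one more tool, called as name(argument=value, ...) on one line, values as JSON. step_arm: Moves the arm, as the interface text tells. Its arguments: {"type":"object","properties":{"increments":{"type":"string"},"gripper":{"type":"number"},"force":{"type":"number"}},"required":["increments"]}

```bash
mkdir -p pics; ls; cat > h.py <<'E'
import numpy as np, cv2
from plant import robot
def w(p,c): return np.array(c["origin"])+np.array(c["rotation"])@np.array(p)
E
python3 - <<'E'
from h import *
s=robot.get_state(); print(s["clock"],s["ee_pos"],s["orientation"],s["width"])
ims=[]
for n in("scene","top"):
    c=robot.capture(n); cv2.imwrite(f"pics/{n}0.png",c["img"])
    for l in("bar_top","gate_line","dock_stop","tray_rear","tray","spool_0","spool_1","spare_spool","chute","awl","bench_pincers"):
        for d in robot.spot_point(c,l)[:4]: print(n,l,round(d["conf"],2),w(d["xyz"],c).round(4))
E
```

```text
pics
0.0 [0.2968627  0.60558666 0.30139856] [[-8.97897838e-01  4.40202619e-01 -1.06130251e-03]
 [ 4.40203888e-01  8.97895731e-01 -1.94774036e-03]
 [ 9.55385889e-05 -2.21606135e-03 -9.99997540e-01]] 0.08836449372980366
scene bar_top 0.72 [ 0.5021 -0.2425  0.0612]
scene bar_top 0.71 [ 0.4797 -0.0562  0.1063]
scene gate_line 0.91 [ 0.5341 -0.0603  0.0582]
scene dock_stop 0.91 [ 0.5007 -0.2407  0.0627]
scene dock_stop 0.24 [ 0.6551 -0.2672  0.0011]
scene tray_rear 0.79 [0.5689 0.1487 0.0828]
scene tray 0.88 [0.5586 0.0754 0.0638]
scene tray 0.22 [ 0.5297 -0.0658 -0.0064]
scene spool_0 0.73 [0.5477 0.0196 0.0689]
scene spool_0 0.57 [0.4007 0.0638 0.0019]
scene spool_0 0.55 [0.5584 0.0734 0.0704]
scene spool_0 0.49 [ 0.6671  0.2092 -0.0021]
scene spool_1 0.73 [0.5477 0.0196 0.0689]
scene spool_1 0.57 [0.4007 0.0638 0.0019]
scene spool_1 0.55 [0.5584 0.0734 0.0704]
scene spool_1 0.49 [ 0.6671  0.2092 -0.0021]
scene spare_spool 0.75 [0.6897 0.0848 0.0019]
scene chute 0.73 [ 0.5323 -0.0668 -0.0046]
scene chute 0.47 [0.5503 0.0231 0.0681]
scene awl 0.62 [ 0.6635 -0.0599 -0.0029]
scene bench_pi
[... 278 characters left out ...]
7  0.0728 0.0615]
top tray 0.74 [ 0.4999 -0.2381  0.0631]
top spool_0 0.91 [0.5494 0.0238 0.072 ]
top spool_0 0.86 [0.5641 0.1256 0.071 ]
top spool_0 0.78 [ 0.3962  0.0632 -0.0019]
top spool_0 0.76 [0.5558 0.0707 0.0728]
top spool_1 0.91 [0.5494 0.0238 0.072 ]
top spool_1 0.86 [0.5641 0.1256 0.071 ]
top spool_1 0.78 [ 0.3962  0.0632 -0.0019]
top spool_1 0.76 [0.5558 0.0707 0.0728]
top spare_spool 0.66 [6.819e-01 8.770e-02 2.000e-04]
top spare_spool 0.32 [ 0.5313 -0.0689 -0.0012]
top chute 0.72 [ 0.5335 -0.0696 -0.0015]
top chute 0.58 [ 0.502  -0.2398  0.0609]
top chute 0.32 [ 0.48   -0.0574  0.1112]
top awl 0.81 [ 6.59e-01 -5.42e-02  1.00e-04]
top bench_pincers 0.71 [ 0.6534 -0.2625 -0.0014]
```

View pics/scene0.png

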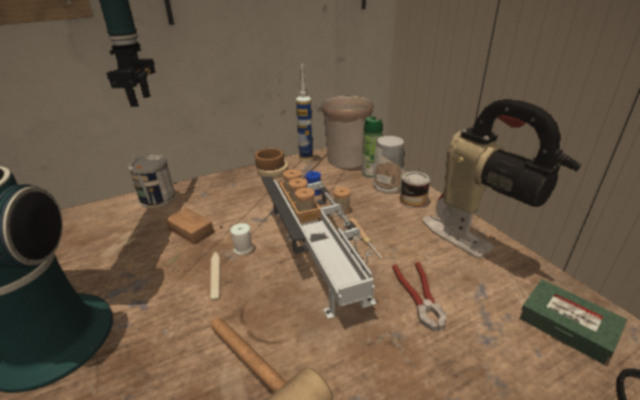

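View pics/top0.png

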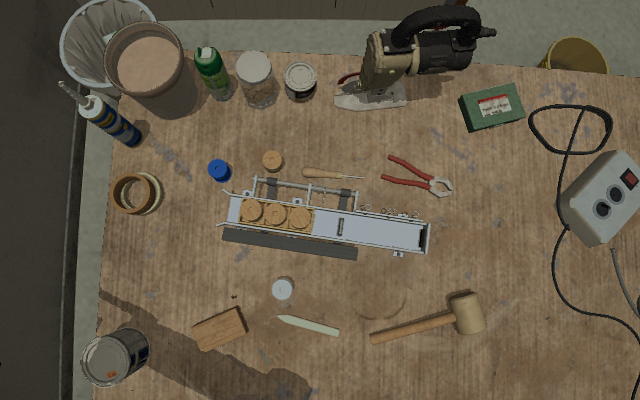

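The scene shot shows the chute from about (275,185) to (350,300), with the tray and its three brown spools at the far (loading) end. In the top view the tray is at (275,214), the gate blade at (340,226) and the release bar along (290,243). The spare spool is at (272,160). The white (282,290) and blue (219,170) spools are look-alikes and stay untouched.

The network points agree with each other: origin ≈ (0.532, -0.067), with chute y turned about -10° from world y. Next I move above the loading end and turn the closing line across the chute.

step_arm(increments="-0.0687 -0.047 0 0;-0.0687 -0.047 0 0;-0.0687 -0.047 0 0;-0.0687 -0.047 0 0;-0.0687 -0.047 0 0;-0.0687 -0.047 0 0;-0.0687 -0.047 0 0;-0.0687 -0.047 0 0;-0.0687 -0.047 0 0;-0.0687 -0.047 0 0;-0.0687 -0.047 0 0;-0.0687 -0.047 0 0", gripper=0)

```text
clock: 2.4
ee_pos: [0.5437, 0.1698, 0.303]
orientation: [[-0.898, 0.44, 0.001], [0.44, 0.898, 0.0], [-0.0, 0.0, -1.0]]
wrist_force: [0.2, -0.4, 0.0]
width: 0.044
gripper_force: 0.0
```

step_arm(increments="0 0 0 0.0455;0 0 0 0.0455;0 0 0 0.0455;0 0 0 0.0455;0 0 0 0.0455;0 0 0 0.0455;0 0 0 0.0455;0 0 0 0.0455;0 0 0 0.0455;0 0 0 0;0 0 0 0")

```text
clock: 3.5
ee_pos: [0.5431, 0.1714, 0.3028]
orientation: [[0.167, 0.986, 0.0], [0.986, -0.167, 0.0], [0.0, 0.0, -1.0]]
wrist_force: [-1.0, -0.3, -0.7]
width: 0.0435
gripper_force: 0.0
```

```bash
python3 - <<'E'
from h import *
s=robot.get_state(); print(s["clock"],s["ee_pos"],s["orientation"].round(4) if hasattr(s["orientation"],"round") else s["orientation"],s["width"])
for n in("wrist","top","scene"):
    c=robot.capture(n); cv2.imwrite(f"pics/{n}1.png",c["img"])
    for l in("bar_top","gate_line","dock_stop","tray_rear","tray"):
        for d in robot.spot_point(c,l)[:1]: print(n,l,round(d["conf"],2),w(d["xyz"],c).round(4))
    np.savez(f"{n}1.npz",**{k:np.array(v) for k,v in c.items()})
E
```

```text
3.5 [0.54310156 0.17142584 0.30280777] [[ 1.673e-01  9.859e-01  2.000e-04]
 [ 9.859e-01 -1.673e-01  0.000e+00]
 [ 1.000e-04  1.000e-04 -1.000e+00]] 0.04353332999512696
wrist bar_top 0.81 [ 0.4776 -0.055   0.1041]
wrist gate_line 0.61 [ 0.5357 -0.0665  0.0591]
wrist tray_rear 0.8 [0.569  0.1489 0.0849]
top bar_top 0.74 [ 0.4776 -0.0545  0.1108]
top gate_line 0.69 [ 0.532  -0.0672  0.0669]
top dock_stop 0.92 [ 0.5017 -0.2371  0.0648]
top tray_rear 0.95 [0.5656 0.1496 0.0847]
top tray 0.66 [0.5553 0.0747 0.0636]
scene bar_top 0.63 [ 0.4803 -0.0556  0.1091]
scene gate_line 0.73 [ 0.5315 -0.0637  0.0605]
scene dock_stop 0.88 [ 0.5018 -0.2395  0.0608]
scene tray_rear 0.79 [0.5674 0.1503 0.0848]
scene tray 0.78 [0.5622 0.0757 0.0654]
```

View pics/wrist1.png

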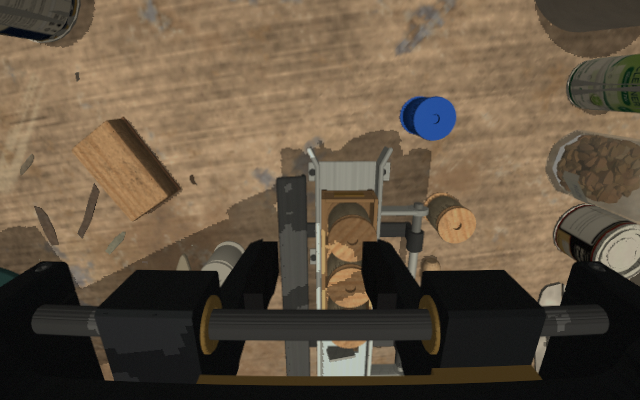

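The wrist view shows the bar at (292,270), the tray's rear wall at (348,198), the chute mouth flares at (312,155) and (385,155), and the blue look-alike at (428,118). I'll refine the chute line and tray rear from depth.

```bash
cat >> h.py <<'E'
def cloud(c):
    u,v=np.meshgrid(np.arange(640),np.arange(400)); K=np.array([[c["fx"],0,c["cx"]],[0,c["fy"],c["cy"]],[0,0,1.]])
    z=np.array(c["z_map"]); m=z>0
    p=cv2.undistortPoints(np.stack([u[m],v[m]],-1).astype(float).reshape(-1,1,2),K,np.array(c["dist"],float)).reshape(-1,2)
    return (np.c_[p,np.ones(len(p))]*z[m][:,None])@np.array(c["rotation"]).T+np.array(c["origin"])
def chute(P,O=(0.532,-0.067),a=np.radians(9.8)):
    d=P[:,:2]-np.array(O); return np.c_[d@[np.cos(a),-np.sin(a)],d@[np.sin(a),np.cos(a)],P[:,2]]
E
python3 - <<'E'
from h import *
for n in("wrist","top"):
    Q=chute(cloud(np.load(n+"1.npz")))
    for nm,x0,x1,z0,z1 in(("bar",-.08,-.04,.098,.118),("floor",-.025,.025,.056,.068),("wallL",-.04,-.024,.080,.095),("wallR",.024,.04,.08,.095)):
        for y0 in(-.15,-.03,.06,.15,.2,.23):
            B=Q[(Q[:,0]>x0)&(Q[:,0]<x1)&(Q[:,2]>z0)&(Q[:,2]<z1)&(abs(Q[:,1]-y0-.015)<.015)]
            if len(B)>15: print(n,nm,y0,len(B),"x",np.percentile(B[:,0],[5,50,95]).round(4),"z",np.median(B[:,2]).round(4))
    B=Q[(abs(Q[:,0])<.02)&(Q[:,2]>.078)&(Q[:,2]<.105)&(Q[:,1]>.19)&(Q[:,1]<.26)]; print("rear y",np.percentile(B[:,1],[5,50,95]).round(4),len(B))
    B=Q[(abs(Q[:,0]+.055)<.01)&(abs(Q[:,2]-.108)<.01)]; print("bar y",np.percentile(B[:,1],[.5,99.5]).round(4))
E
```

```text
wrist bar 0.15 745 x [-0.0683 -0.0561 -0.0433] z 0.1077
wrist bar 0.2 872 x [-0.0684 -0.0564 -0.0437] z 0.1076
wrist bar 0.23 556 x [-0.0688 -0.0566 -0.0443] z 0.1074
wrist floor -0.03 383 x [-0.0232  0.0026  0.0233] z 0.0616
wrist floor 0.2 380 x [-0.0218 -0.0002  0.0225] z 0.0615
wrist floor 0.23 976 x [-0.022   0.0001  0.0224] z 0.0614
wrist wallL -0.03 41 x [-0.0323 -0.0298 -0.0285] z 0.0856
wrist wallL 0.06 24 x [-0.0334 -0.0311 -0.0288] z 0.0851
wrist wallL 0.15 112 x [-0.0345 -0.0323 -0.0302] z 0.0856
wrist wallL 0.2 164 x [-0.0344 -0.0323 -0.0255] z 0.0855
wrist wallL 0.23 151 x [-0.0363 -0.0333 -0.0304] z 0.0854
wrist wallR -0.03 57 x [0.0299 0.0327 0.0387] z 0.0851
wrist wallR 0.2 165 x [0.0256 0.031  0.0385] z 0.0852
wrist wallR 0.23 154 x [0.0284 0.0306 0.0336] z 0.0853
rear y [0.2078 0.2208 0.2236] 649
bar y [0.0084 0.2465]
top bar -0.03 190 x [-0.0687 -0.0563 -0.0437] z 0.1092
top bar 0.06 192 x [-0.0693 -0.0571 -0.0444] z 0.1092
top bar 0.15 188 x [-0.0697 -0.0573 -0.045 ] z 0.1093
top bar 0.2 189 x [-0.0702 -0.058  -0.0452] z 0.1092
top bar 0.23 84 x [-0.0701 -0.0574 
[... 294 characters left out ...]
28
top wallL -0.15 32 x [-0.0334 -0.0315 -0.0291] z 0.0874
top wallL -0.03 33 x [-0.0338 -0.0317 -0.0295] z 0.0868
top wallL 0.06 38 x [-0.0346 -0.0322 -0.0288] z 0.0868
top wallL 0.15 39 x [-0.0351 -0.0327 -0.0292] z 0.0868
top wallL 0.2 39 x [-0.0355 -0.0327 -0.0295] z 0.0868
top wallL 0.23 32 x [-0.0379 -0.0341 -0.0316] z 0.0871
top wallR -0.15 37 x [0.0301 0.032  0.0348] z 0.088
top wallR -0.03 38 x [0.0293 0.0316 0.0395] z 0.087
top wallR 0.06 36 x [0.0286 0.0309 0.037 ] z 0.0869
top wallR 0.15 30 x [0.0282 0.0299 0.0322] z 0.087
top wallR 0.2 34 x [0.0281 0.0301 0.0377] z 0.0869
top wallR 0.23 22 x [0.0277 0.0292 0.0321] z 0.0872
rear y [0.2164 0.2181 0.2204] 28
bar y [-0.0369  0.2423]
```

The geometry agrees to within about 1 mm: the bar finger sits at x≈-59, the pusher at x≈+2, and there's about 8 mm between pusher and tray rear. Now I descend and press the bar.

step_arm(increments="0 0 0.05 0;0 0 0.05 0;0 0 0.05 0;0 0 0.05 0;0 0 0.04 0;0 0 0.01 0;0 0 0 0")

```text
clock: 5.1
ee_pos: [0.5426, 0.1713, 0.1769]
orientation: [[0.171, 0.985, -0.002], [0.985, -0.171, -0.001], [-0.001, -0.002, -1.0]]
wrist_force: [0.8, 0.6, 0.1]
width: 0.0441
gripper_force: 0.0
```

step_arm(increments="0 0 0.01 0;0 0 0.01 0;0 0 0.01 0;0 0 0.01 0;0 0 0.01 0;0 0 0.01 0;0 0 0.01 0;0 0 0 0;0 0 0 0")

```text
clock: 6.0
ee_pos: [0.5429, 0.1716, 0.1426]
orientation: [[0.171, 0.985, -0.001], [0.985, -0.171, 0.0], [-0.0, -0.001, -1.0]]
wrist_force: [-2.3, 2.1, 4.5]
width: 0.0439
gripper_force: 2.4
```

```bash
cat > look.py <<'E'
from h import *
import sys
s=robot.get_state(); print(s["clock"],s["ee_pos"],s["wrist_force"],chute(np.array([s["ee_pos"]])).round(4))
c=robot.capture("top"); Q=chute(cloud(c))
for y0 in(-.03,0,.05,.1,.15,.2):
    B=Q[(Q[:,0]>-.08)&(Q[:,0]<-.04)&(Q[:,2]>.06)&(Q[:,2]<.12)&(abs(Q[:,1]-y0)<.015)]
    if len(B)>15: print("bar",y0,len(B),"x",np.percentile(B[:,0],[5,50,95]).round(4),"z",np.percentile(B[:,2],[5,50,95]).round(4))
B=Q[(abs(Q[:,0])<.012)&(abs(Q[:,1])<.0015)]; print("blade z",np.median(B[:,2]).round(4))
for l in("tray","dock_stop","spool_0"):
    for d in robot.spot_point(c,l)[:4]: print(l,round(d["conf"],2),chute(w(d["xyz"],c)[None]).round(4))
im=cv2.resize(c["img"][130:300,180:460],None,fx=2.5,fy=2.5); cv2.imwrite(f"pics/{sys.argv[1]}.png",im)
E
python3 look.py t2
```

```text
6.0 [0.54288134 0.17156396 0.14256151] [-2.27409663  2.06442804  4.54720636] [[-0.0299  0.2369  0.1426]]
bar -0.03 141 x [-0.0717 -0.0592 -0.0467] z [0.0761 0.0791 0.0812]
bar 0 181 x [-0.0722 -0.0596 -0.0471] z [0.0768 0.0791 0.0815]
bar 0.05 181 x [-0.0723 -0.0598 -0.0474] z [0.0769 0.0793 0.0819]
bar 0.1 182 x [-0.0729 -0.0602 -0.0477] z [0.0764 0.0791 0.0816]
bar 0.15 182 x [-0.073  -0.0607 -0.0481] z [0.0763 0.0793 0.0816]
bar 0.2 178 x [-0.0734 -0.0606 -0.0482] z [0.0768 0.0793 0.0818]
blade z 0.0618
tray 0.74 [[-0.0031  0.1437  0.0637]]
dock_stop 0.82 [[ 1.000e-04 -1.769e-01  6.310e-02]]
spool_0 0.93 [[-0.0008  0.1935  0.0696]]
spool_0 0.9 [[0.004  0.0931 0.0693]]
spool_0 0.8 [[-0.0029  0.1398  0.0709]]
spool_0 0.76 [[-0.1539  0.1046  0.0006]]
```

View pics/t2.png

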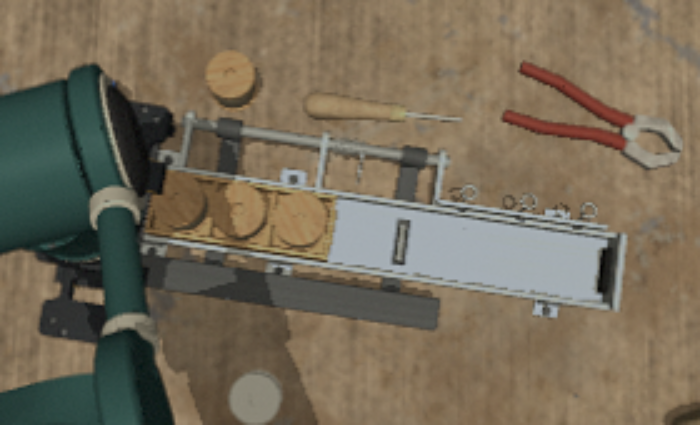

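The bar is pressed and the gate reads about 0.23: blade level at crop (400,242), tray at (240,215), spools standing. I press 1 mm deeper and start the slow push.

step_arm(increments="0 0 0.002 0;-0.006 0 0 0;-0.006 0 0 0;-0.006 0 0 0;-0.008 0 0 0;-0.01 0 0 0;-0.01 0 0 0;-0.01 0 0 0;-0.01 0 0 0;-0.01 0 0 0;-0.01 0 0 0;-0.01 0 0 0")

```text
clock: 7.4
ee_pos: [0.5361, 0.1243, 0.1425]
orientation: [[0.171, 0.985, 0.003], [0.985, -0.171, 0.001], [0.002, 0.003, -1.0]]
wrist_force: [0.7, 5.7, 4.3]
width: 0.0443
gripper_force: 3.4
```

```bash
python3 look.py t3
```

```text
7.4 [0.53610535 0.12434353 0.14247727] [0.71296099 5.66166761 4.27174502] [[-0.0285  0.1893  0.1425]]
bar -0.03 141 x [-0.0718 -0.0593 -0.0467] z [0.0761 0.0788 0.0812]
bar 0 181 x [-0.0722 -0.0597 -0.047 ] z [0.076  0.079  0.0812]
bar 0.05 181 x [-0.0724 -0.0597 -0.0475] z [0.0762 0.079  0.0817]
bar 0.1 181 x [-0.073  -0.0603 -0.0477] z [0.0762 0.0788 0.0815]
bar 0.15 45 x [-0.0721 -0.0573 -0.0474] z [0.0758 0.0793 0.0814]
blade z 0.0598
tray 0.57 [[-0.0004  0.0999  0.0596]]
dock_stop 0.8 [[ 0.0012 -0.1739  0.0616]]
dock_stop 0.22 [[-0.0006 -0.0016 -0.0003]]
spool_0 0.92 [[0.0015 0.0481 0.07  ]]
spool_0 0.71 [[-0.001   0.0958  0.0698]]
spool_0 0.66 [[-0.1577  0.1044  0.0011]]
spool_0 0.65 [[-0.0025  0.1536  0.0692]]
```

step_arm(increments="-0.01 0 0.001 0;-0.01 0 0 0;-0.01 0 0 0;-0.01 0 0 0;-0.01 0 0 0;-0.01 0 0 0;-0.01 0 0 0;-0.01 0 0 0;-0.01 0 0 0;-0.01 0 0 0;-0.01 0 0 0;-0.01 0 0 0")

```text
clock: 8.8
ee_pos: [0.5259, 0.0659, 0.1424]
orientation: [[0.171, 0.985, 0.003], [0.985, -0.171, 0.002], [0.002, 0.003, -1.0]]
wrist_force: [1.1, 7.3, 8.0]
width: 0.0445
gripper_force: 4.3
```

```bash
python3 look.py t4
```

```text
8.8 [0.52594598 0.06592245 0.142364  ] [1.14266149 7.33784054 7.98817666] [[-0.0286  0.13    0.1424]]
bar -0.03 142 x [-0.0718 -0.0594 -0.0466] z [0.0762 0.0787 0.0815]
bar 0 179 x [-0.0722 -0.0597 -0.047 ] z [0.0762 0.0788 0.0814]
bar 0.05 69 x [-0.0713 -0.0578 -0.0466] z [0.0761 0.079  0.0813]
bar 0.1 84 x [-0.073  -0.06   -0.0481] z [0.0761 0.0787 0.0812]
bar 0.2 24 x [-0.0746 -0.0727 -0.0701] z [0.0761 0.0786 0.0805]
blade z 0.131
tray 0.68 [[-0.0014  0.0384  0.062 ]]
dock_stop 0.73 [[-0.0041 -0.1761  0.0619]]
spool_0 0.97 [[0.0891 0.2932 0.001 ]]
spool_0 0.81 [[-0.0025  0.0375  0.0708]]
spool_0 0.71 [[ 0.0014 -0.0099  0.0726]]
spool_0 0.65 [[-0.1566  0.1043 -0.0002]]
```

View pics/t4.png

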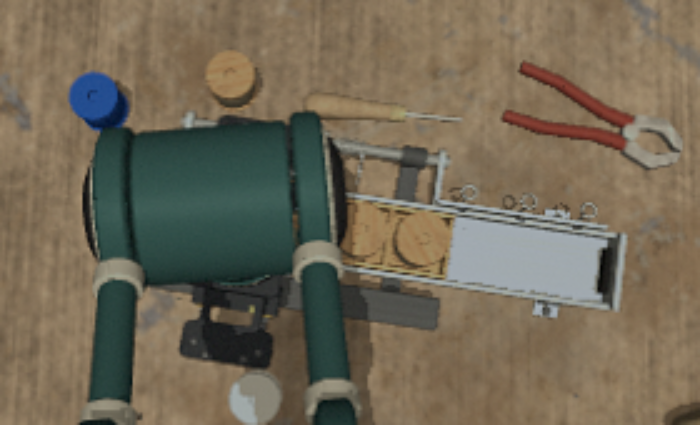

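The tray nose is at crop (450,245), already past the gate line (400,242), and the visible spools are upright. About 139 mm remain, so I keep pushing.

step_arm(increments="-0.01 0 0 0;-0.01 0 0 0;-0.01 0 0 0;-0.01 0 0 0;-0.01 0 0 0;-0.01 0 0 0;-0.01 0 0 0;-0.01 0 0 0;-0.01 0 0 0;-0.01 0 0 0;-0.01 0 0 0;-0.01 0 0 0")

```text
clock: 10.2
ee_pos: [0.5158, 0.0066, 0.1421]
orientation: [[0.171, 0.985, 0.003], [0.985, -0.171, 0.002], [0.002, 0.003, -1.0]]
wrist_force: [2.5, 6.7, 5.3]
width: 0.0441
gripper_force: 4.4
```

step_arm(increments="-0.01 0 0 0;-0.01 0 0 0;-0.01 0 0 0;-0.01 0 0 0;-0.01 0 0 0;-0.01 0 0 0;-0.01 0 0 0;-0.01 0 0 0;-0.01 0 0 0;-0.01 0 0 0;-0.006 0 0 0;-0.006 0 0 0")

```text
clock: 11.4
ee_pos: [0.5065, -0.0487, 0.1421]
orientation: [[0.171, 0.985, 0.004], [0.985, -0.171, 0.001], [0.002, 0.004, -1.0]]
wrist_force: [4.8, 6.6, 5.5]
width: 0.0443
gripper_force: 4.6
```

```bash
python3 look.py t5
```

```text
11.4 [ 0.50652438 -0.04865097  0.14211633] [4.79223965 6.57265648 5.45851313] [[-0.0282  0.0137  0.1421]]
bar 0.1 182 x [-0.0729 -0.0602 -0.0477] z [0.0759 0.0786 0.0807]
bar 0.15 181 x [-0.073  -0.0607 -0.0483] z [0.0763 0.0786 0.081 ]
bar 0.2 180 x [-0.0735 -0.0609 -0.0481] z [0.0759 0.0787 0.0809]
blade z 0.4491
dock_stop 0.76 [[-0.0028 -0.1758  0.061 ]]
spool_0 0.88 [[-0.1523  0.1041  0.    ]]
spool_0 0.75 [[0.0888 0.2947 0.0031]]
spool_0 0.61 [[ 0.0035 -0.1274  0.074 ]]
```

View pics/t5.png

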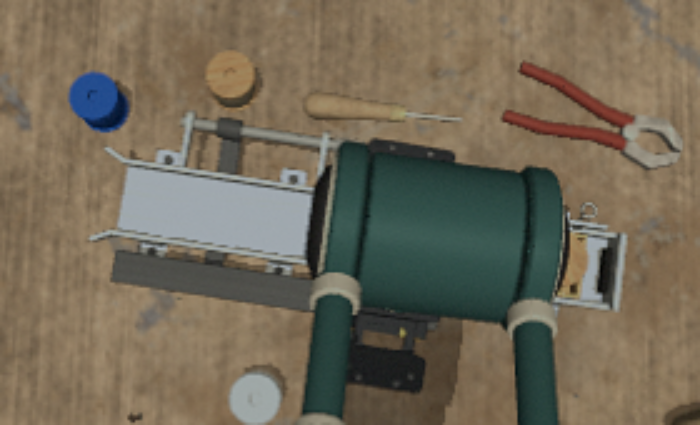

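The nose is about 20 mm short of the stop at crop (603,270). I'll close the gap slowly and watch the force.

step_arm(increments="-0.006 0 0 0;-0.006 0 0 0;-0.006 0 0 0;-0.006 0 0 0;-0.006 0 0 0;-0.004 0 0 0;-0.004 0 0 0;-0.004 0 0 0")

```text
clock: 12.4
ee_pos: [0.5031, -0.0684, 0.1421]
orientation: [[0.171, 0.985, 0.004], [0.985, -0.171, 0.003], [0.004, 0.004, -1.0]]
wrist_force: [5.8, 16.5, 6.0]
width: 0.0442
gripper_force: 9.7
```

step_arm(increments="-0.003 0 0 0;-0.003 0 0 0")

```text
clock: 12.6
ee_pos: [0.503, -0.0689, 0.1422]
orientation: [[0.172, 0.985, 0.005], [0.985, -0.172, 0.008], [0.009, 0.004, -1.0]]
wrist_force: [8.7, 26.6, 6.5]
width: 0.0439
gripper_force: 14.6
```

step_arm(increments="-0.003 0 0 0;-0.003 0 0 0")

```text
clock: 12.8
ee_pos: [0.5029, -0.0694, 0.1422]
orientation: [[0.172, 0.985, 0.006], [0.985, -0.172, 0.013], [0.013, 0.004, -1.0]]
wrist_force: [11.2, 38.3, 5.8]
width: 0.0442
gripper_force: 20.3
```

The force climbed from 7 to 38 N with almost no motion, so the tray is against the stop. I back off with the gate still held so the pusher clears the blade, then lift.

step_arm(increments="0.005 0 0 0;0.005 0 0 0;0.01 0 0 0;0.01 0 0 0;0.01 0 0 0;0.01 0 0 0;0.01 0 0 0;0.01 0 0 0;0.01 0 0 0;0 0 0 0")

```text
clock: 13.8
ee_pos: [0.5067, -0.0371, 0.141]
orientation: [[0.169, 0.986, -0.001], [0.986, -0.169, -0.002], [-0.002, -0.001, -1.0]]
wrist_force: [-0.9, -2.0, 5.1]
width: 0.0442
gripper_force: 2.5
```

step_arm(increments="0 0 -0.01 0;0 0 -0.01 0;0 0 -0.01 0;0 0 -0.01 0;0 0 -0.01 0;0 0 -0.01 0;0 0 -0.01 0;0 0 -0.02 0;0 0 -0.05 0;0 0 -0.08 0;0 0 -0.08 0;0 0 0 0")

```text
clock: 15.0
ee_pos: [0.5096, -0.0366, 0.2978]
orientation: [[0.171, 0.985, 0.01], [0.985, -0.171, -0.001], [0.001, 0.01, -1.0]]
wrist_force: [1.2, -0.7, 0.5]
width: 0.0439
gripper_force: 0.0
```

step_arm(increments="0.08 0 0 0;0.08 0 0 0;0.08 0 0 0;0.08 0 0 0;0.08 0 0 0;0.08 0 0 0;0.08 0 0 0;0 0 0 0;0 0 0 0")

```text
clock: 15.9
ee_pos: [0.5539, 0.2399, 0.2898]
orientation: [[0.169, 0.986, -0.003], [0.986, -0.169, -0.001], [-0.002, -0.003, -1.0]]
wrist_force: [-0.4, 0.7, -0.1]
width: 0.044
gripper_force: 0.0
```

```bash
python3 look.py t6; python3 - <<'E'
from h import *
Q=chute(cloud(robot.capture("top")))
B=Q[(abs(Q[:,0])<.028)&(Q[:,1]>-.06)&(Q[:,1]<.03)]
for y in np.arange(-.04,.012,.003):
    b=B[abs(B[:,1]-y)<.0015]; print(round(y,3),np.percentile(b[:,2],[10,50,90]).round(4) if len(b) else None)
E
```

```text
15.9 [0.553891   0.23988813 0.28984391] [-0.38109545  0.70335525 -0.09448997] [[-0.0307  0.3061  0.2898]]
bar -0.03 145 x [-0.0683 -0.0559 -0.0436] z [0.1052 0.109  0.1122]
bar 0 193 x [-0.0687 -0.0563 -0.0438] z [0.1055 0.1091 0.1127]
bar 0.05 193 x [-0.0692 -0.0568 -0.044 ] z [0.1056 0.1091 0.1124]
bar 0.1 193 x [-0.0696 -0.0572 -0.0444] z [0.1056 0.1092 0.1128]
bar 0.15 190 x [-0.0695 -0.0571 -0.0449] z [0.1058 0.1093 0.1128]
bar 0.2 193 x [-0.0699 -0.0577 -0.0451] z [0.1056 0.1091 0.1127]
blade z 0.0799
tray 0.67 [[-0.0005 -0.0984  0.0641]]
dock_stop 0.89 [[-0.0008 -0.1752  0.0638]]
spool_0 0.92 [[0.0862 0.2954 0.0027]]
spool_0 0.9 [[-0.155   0.1044 -0.0013]]
spool_0 0.82 [[ 0.0018 -0.0437  0.0708]]
spool_0 0.69 [[-0.0029 -0.0972  0.0725]]
-0.04 [0.0991 0.1304 0.1324]
-0.037 [0.092  0.1304 0.132 ]
-0.034 [0.0829 0.1302 0.1328]
-0.031 [0.0736 0.1293 0.1321]
-0.028 [0.0716 0.1018 0.1324]
-0.025 [0.0722 0.096  0.1316]
-0.022 [0.0727 0.0979 0.1305]
-0.019 [0.096  0.0983 0.0996]
-0.016 [0.0627 0.0855 0.0972]
-0.013 [0.0616 0.0631 0.0643]
-0.01 [0.0614 0.0631 0.0641]
-0.007 [0.0614 0.0641 0.0666]
-0.004 [0.0492 0.0617 0.0642]
-0.001 [0.0496 0.0622 0.0697]
0.002 [0.0625 0.0759 0.0824]
0.005 [0.0488 0.0567 0.0748]
0.008 [0.052  0.0629 0.0648]
0.011 [0.0607 0.0627 0.0647]
```

View pics/t6.png

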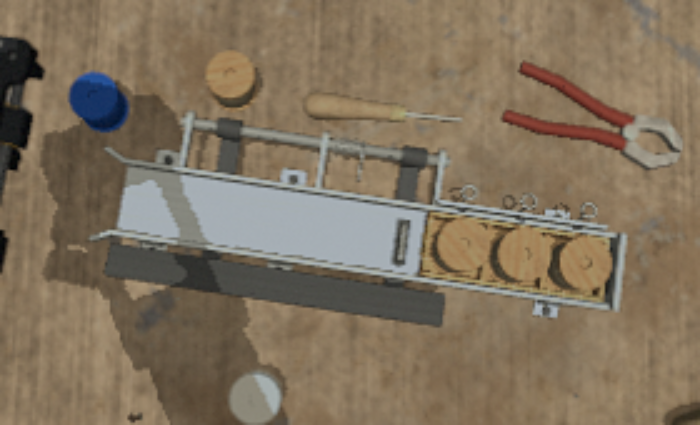

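The tray is home: its rear is 18 mm past the blade and its nose is at the stop (612,270). The three spools are standing, the bar is back to its shut height of 109 mm and the blade is up. The spare spool, awl and pincers haven't moved.

```bash
python3 -c "
from plant import robot
print(robot.finish_job())"
```

```text
the job is handed in; nothing more can be done
None
```

The job is handed in: the tray is home against the stop with its three spools standing, the gate has sprung shut behind it, and the spare spool, awl and pincers are where they were.

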